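Prime the dosing pump

ROBOT

A 6-joint arm with a two-finger parallel gripper is mounted at the origin on a cart in front of the work surface, level with it; the furniture and walls round the work are solid. World frame = base frame: x ahead of the robot, y to its left, z up, the work surface at z = 0. Lengths are in mm, angles in rad, forces in N, time in s.
With the tool pointing down it reaches from about 300 to 775 mm from the base axis. Payload 14.6 kg.
Tool frame: the origin (TCP) lies at the centre of the arm's flange, where the gripper is bolted on; the fingertips stand 199 mm ahead of it and the grasp point (between the pads) lies 180 mm ahead of it; z points along the fingers, y is the line along which they close (so a half turn about z gives the same grasp; the last joint's range is limited). The gripper opens to 94 mm and grips with 3 to 60 N. Pads are 16 mm wide; open, the fingers measure 119 mm over their backs; the gripper's body (75 mm by 177 mm) begins 78 mm behind the grasp point.
Start: joints at [1.229, 0.3, 1.521, -0, 1.321, -0.067], TCP at [149.243, 529.356, 404.646] pointing down, gripper open.
Joint ranges: [-3.03, 3.03], [-0.79, 2.21], [0.23, 2.52], [-1.04, 4.18], [0, 3.07], [-2.55, 2.55]. Speed limits (rad/s): [2.22, 2.22, 2.57, 3.14, 3.14, 3.14].

INTERFACE

Orientations are given as [roll, pitch, yaw] about the fixed x, y, z axes, in that order (R = Rz(yaw) Ry(pitch) Rx(roll)).
In Python, from cell import manip, optics, workorder gives the robot as it stands.
- The arm moves only by the tool step_arm, never from a script. Its argument "increments" is a list that holds one entry, the list of rows, each a list of 7 numbers: the turn, a rotation vector about the tool's x, y, z as a fraction of full scale, then the shift along the tool's x, y, z as a fraction of full scale, then the closure, from -1 (fully open) to 1 (shut). In form: [[[wx, wy, wz, tx, ty, tz, fingers], ...]]. A call has 1 to 5 rows; each row shifts and turns the commanded pose from where the row before left it, along the tool's axes as they then stand; what a row does not reach is not made up. Full scale, the value 1, is 40 mm for a shift and 45 degrees for a turn. A row lasts 1/10 s, in which the tool goes at most 50 mm and 8.59 degrees, less where a joint would pass 70% of its speed; a pose out of reach is approached as far as the arm can. A call with a number of a shift or a turn outside -1 to 1 is refused whole. A call with a gripper value outside its range is refused whole. The fingers move at their own pace and stop on an object; "newtons" is the grip in N (left out, the last holds). Time passes only in rows, so rows that do not move let the fingers close. It gives the time, the measured TCP pose, the force, the opening and the grip force at its end, in the units of the state.
- manip.read_state(): the state, without advancing time (a new reading comes with each control period).
- optics.camera(name): name is "scene" or "top" or "wrist"; returns a dict with "frame" (480x640x3 uint8, red, green, blue), "range_z" (480x640 float32, mm along the optical axis (not along the pixel's ray), 0 where there is no reading), "mtx" (3x3 intrinsics, pixels), "distortion" ([k1, k2, p1, p2, k3] as OpenCV has them; the pictures are not rectified), "cam_to_world" (4x4, takes a point from camera to world coordinates). Camera axes: x right, y down, z forward; pixel columns grow to the right and rows downward; lengths in mm; the calibration is good to about 2 mm. A picture is of the moment at which its call begins.
- workorder.sign_off(): hands the job in; it is judged then, once.
The state is a dict: "clock": time; "joints": joint angles; "qd": joint speeds; "effort": joint torques, N m; "eef_pos": TCP position; "eef_rot": TCP orientation; "wrist_force": force on the tool from outside, world axes, zero at the start; "moment": the same for the moment, N m; "finger_gap": finger opening in mm; "finger_force": force on a finger pad.
Only numpy, scipy, OpenCV 4.12 (cv2) and the standard library are available. Lean on these libraries where they do the work, as an engineer would, in place of code of your own. Each camera call takes 0.05 s, during which the arm holds its last target. There are 200 camera calls.

TASK

Prime the dosing pump with your closed fingertips: first switch the rocker on by pushing its raised far end fully down, then push the round button fully in so that it stays in, and only then press the long bar key fully down. Finish while still holding the bar key down. Pick nothing up, and leave the bottles and other things where they stand.

Things in the scene. Friction and masses are not known exactly. Their poses are not given: they have to be found in the camera images.
- console: Dosing pump console, fixed: base plate 155 x 270 x 12 mm carrying three white modules (88 x 76 mm, 58 mm tall) side by side in any order, 84 mm apart along its y axis; flat tops 70 mm above the worktop. Origin on the worktop under the middle of the row; x points to its far side, z up; modules point the same way. The controls are black, on the modules' tops, pressed straight down.
- power_module: The module with the rectangular tilting rocker. Fixed. Origin: centre of its underside, 12 mm above the worktop (rocker pivot 60 mm above this origin).
- drive_module: The module with the round push button and, on its front face, a grey roller pump head. Fixed. Origin: centre of its underside, 12 mm above the worktop.
- prime_module: The module with the long bar key and two short steel hose ports on its front face. Fixed. Origin: centre of its underside, 12 mm above the worktop.
- rocker_raised_end (a point): Point on the rocker's upper face near its far end, which stands up while it is off: 20 mm from the pivot. The rocker is 56 mm long (x), 34 mm wide (y), pivots about the module's y axis at its middle. While off this point is about 82 mm above the worktop, when fully on 75 mm. The point moves with the rocker. Pushing it down takes about 3 N.
- rocker (a joint): Rocker angle in rad: 0 = off (far end up), 0.36 = fully on (far end down, at its stop). Stays where it is left.
- round_button_top (a point): Centre of the flat top of the round button, 34 mm in diameter; 86 mm above the worktop when out, 78 mm when fully in. Moves with the button.
- round_button (a joint): Travel of the round button in m: 0 = out, 0.008 = fully in, at its stop. Needs about 3 N and stays in where it is left.
- bar_key_top (a point): Centre of the flat top of the bar key, 62 mm long (y), 22 mm wide (x); 84 mm above the worktop when up, 77 mm when fully down. Moves with the key.
- bar_key (a joint): Travel of the bar key in m: 0 = up, 0.007 = fully down, at its stop. A spring lifts it again: 1.6 N at the start, 4.4 N at the stop.
- steel_flask: Bystander: small plain steel flask, 34 mm across, 75 mm tall, loose, stands on the console's front ledge. Origin: centre of its underside.
- buffer_bottle: Bystander: small white plastic bottle with a screw cap, 36 mm across, 82 mm tall, loose, stands on the console's front ledge. Origin: centre of its underside.
- amber_bottle: Bystander: brown glass bottle with a black cap, 54 mm across, 112 mm tall, loose, stands on the worktop. Origin: centre of its underside.
- wash_bottle: Bystander: wash bottle with a bent spout, 60x106 mm, 181 mm tall, loose, stands on the worktop. Origin: centre of its underside.
- petri_dish: Bystander: flat round dish, 89 mm across, 16 mm tall, loose, stands on the worktop. Origin: centre of its underside.
- tube_rack: Bystander: empty test tube rack, 62x190 mm, 65 mm tall, loose, stands on the worktop. Origin: centre of its underside.

How it is judged (in metres and radians):
On the way, in this order (a step that is already met when the one before it is completed fails the run):
1. the rocker is switched fully on (value of joint rocker above 0.3 rad), for 0.2 s.
2. the round button is pushed fully in, the rocker staying on (value of joint rocker above 0.3 rad and value of joint round_button above 0.0065 m), for 0.2 s.
At the end, for the whole second after the job is handed in: The rocker is on (over 0.30 of 0.36 rad), the round button is in (over 6.5 of 8 mm), and the fingers hold the bar key down (over 5 of 7 mm, with more than 1 N) through the last second (all of step 2 and value of joint bar_key above 0.005 m and contact force between the fingers and bar_key above 1 N); the arm keeps its last pose, push and grip.
It fails at once if the round button is pushed in (over 3 mm) while the rocker is not on (under 0.25 rad) (value of joint round_button above 0.003 m and value of joint rocker below 0.25 rad).
It fails at once if the bar key is pressed (over 3 mm) while the round button is not in (under 6 mm) (value of joint bar_key above 0.003 m and value of joint round_button below 0.006 m).
It fails at once if the bar key is pressed (over 3 mm) while the rocker is not on (under 0.25 rad) (value of joint bar_key above 0.003 m and value of joint rocker below 0.25 rad).
It fails at once if a bystander is shifted, lifted or carried by more than 20 mm (distance of any of steel_flask, buffer_bottle, amber_bottle, wash_bottle, petri_dish, tube_rack from where it was at the start of the episode above 0.02 m).
It fails at once if a bystander is tipped by more than 0.3 rad (angle between any of steel_flask, buffer_bottle, amber_bottle, wash_bottle, petri_dish, tube_rack's own z axis and vertical above 0.3 rad).
It also fails if it takes over 48 s, if anything falls off the work surface, if the arm or the gripper's body presses on something with over 40 N, if the wrist force passes 120 N, or if a joint passes its speed limit or range.

## Working session

There is one attempt and no reset: what is moved stays moved. The work goes in short steps, Python scripts to look and compute and a tool call to move; the robot and the scene stay as the last step left them, time stands still between calls to the robot, and variables do not carry over. Pictures are saved under pics/ and viewed, at most 10 in all, crops included, and the job is handed in when it is done.

Besides the shell and the picture viewer there is one more tool, called after "Emit:" in YAML: its name, and indented under it one key for each argument. step_arm: Moves the arm, as the interface text tells. Its arguments: {"type":"object","properties":{"increments":{"type":"array","items":{"type":"array","items":{"type":"array","items":{"type":"number"}}}},"newtons":{"type":"number"}},"required":["increments"]}

```bash
mkdir -p pics
python3 - <<'E'
from cell import manip, optics
import cv2,numpy as np,pickle
d={n:optics.camera(n) for n in("top","scene")}
pickle.dump(d,open('a.pkl','wb'))
for n in d:
    cv2.imwrite(f'pics/{n}1.png',d[n]["frame"][:,:,::-1]); print(n,d[n]["mtx"].round(1).tolist(),d[n]["distortion"],d[n]["cam_to_world"].round(3).tolist())
print(manip.read_state())
E
```

```text
top [[455.5, 0.0, 310.5], [0.0, 455.5, 249.5], [0.0, 0.0, 1.0]] [-0.05786115  0.          0.          0.          0.        ] [[0.026, -0.993, 0.111, 324.075], [-1.0, -0.026, -0.001, 10.014], [0.004, -0.111, -0.994, 1403.229], [0.0, 0.0, 0.0, 1.0]]
scene [[599.6, 0.0, 314.3], [0.0, 599.6, 239.6], [0.0, 0.0, 1.0]] [-0.17870475  0.          0.          0.          0.        ] [[-0.884, -0.337, 0.323, -71.624], [-0.467, 0.625, -0.626, 1057.157], [0.009, -0.704, -0.71, 1291.405], [0.0, 0.0, 0.0, 1.0]]
{'clock': 0.1, 'joints': array([ 1.22938481e+00,  3.00404830e-01,  1.52147184e+00, -4.43453127e-05,
        1.32068841e+00, -6.65831630e-02]), 'qd': array([-0.0011536 ,  0.00012223,  0.00010873, -0.00112891,  0.00102227,
       -0.0004015 ]), 'effort': array([ 1.11662896e-03, -5.32633567e+01, -3.53293526e+01,  7.09792902e-02,
        2.33358733e-02, -6.72897727e-05]), 'eef_pos': array([149.2501276 , 529.34152477, 404.16879374]), 'eef_rot': array([-3.14061952e+00, -2.18401678e-05,  2.86677529e+00]), 'wrist_force': array([0.554211  , 0.45854763, 0.05337343]), 'moment': array([-0.05879905, -0.01117411,  0.02419591]), 'finger_force': 0.0, 'finger_gap': 94.50102894146148}
```

View pics/top1.png

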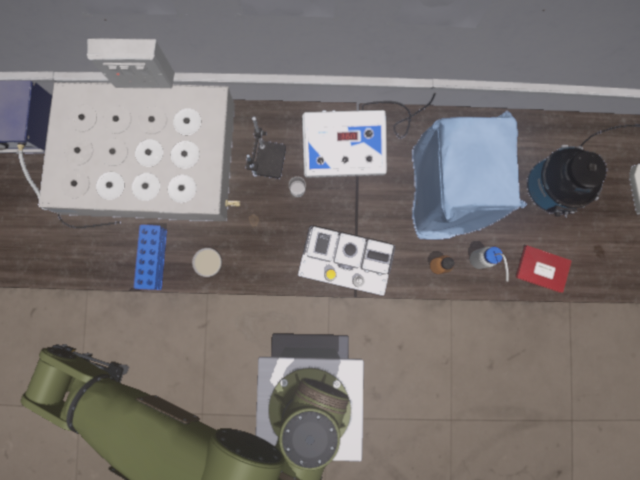

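View pics/scene1.png

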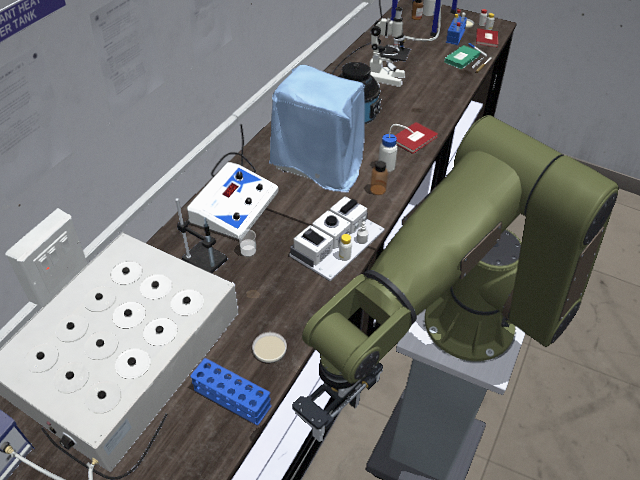

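The top view shows the console at about (345,260), with the rocker at (322,243), round button (350,250) and bar key (378,256). I'll zoom in and measure these.

```bash
cat > h.py <<'E'
import cv2,numpy as np
def ray(c,uv,z):
    p=cv2.undistortPoints(np.array(uv,float).reshape(-1,1,2),c["mtx"],np.array(c["distortion"]))[:,0]
    T=c["cam_to_world"]; r=np.c_[p,np.ones(len(p))]@T[:3,:3].T
    return T[:3,3]+r*((z-T[2,3])/r[:,2])[:,None]
E
python3 - <<'E'
import pickle,cv2,numpy as np
from h import *
d=pickle.load(open('a.pkl','rb'))
out=[]
for n,(x0,y0,x1,y1) in {"top":(290,220,400,302),"scene":(282,190,392,282)}.items():
    c=d[n];f=c["frame"]
    out.append(cv2.resize(f[y0:y1,x0:x1,::-1],(660,(y1-y0)*6 if 0 else 290*1),interpolation=cv2.INTER_CUBIC))
    m=np.zeros(f.shape[:2],np.uint8); m[y0:y1,x0:x1]=(f[y0:y1,x0:x1].max(2)<75)
    k,l,s,ce=cv2.connectedComponentsWithStats(m)
    for i in range(1,k):
        if 40<s[i,4]<900:
            u=ce[i]; print(n,s[i].tolist(),u.round(1),ray(c,[u],84)[0].round(1))
    w=np.zeros_like(m)
    w[y0:y1,x0:x1]=(f[y0:y1,x0:x1].min(2)>150)
    cs,_=cv2.findContours(w,cv2.RETR_EXTERNAL,cv2.CHAIN_APPROX_NONE)
    b=cv2.minAreaRect(max(cs,key=cv2.contourArea)); print(b)
cv2.imwrite('pics/z.png',np.vstack(out))
E
```

```text
((346.205078125, 260.278076171875), (88.51969909667969, 51.417877197265625), 12.994616508483887)
scene [340, 198, 18, 16, 123] [348.5 205.8] [ 455.  -182.8   84. ]
scene [282, 214, 31, 56, 488] [295.2 242.4] [520.7  28.5  84. ]
scene [326, 216, 11, 10, 90] [331.  220.5] [ 472.4 -100.1   84. ]
scene [359, 225, 33, 57, 550] [375.5 260. ] [293.3 -17.4  84. ]
scene [302, 229, 22, 16, 163] [313. 237.] [486.5 -14.6  84. ]
scene [282, 262, 10, 20, 95] [286. 272.] [488.1 137.8  84. ]
((348.20245361328125, 248.8592987060547), (22.12420654296875, 79.76813507080078), 48.50353240966797)
```

View pics/z.png

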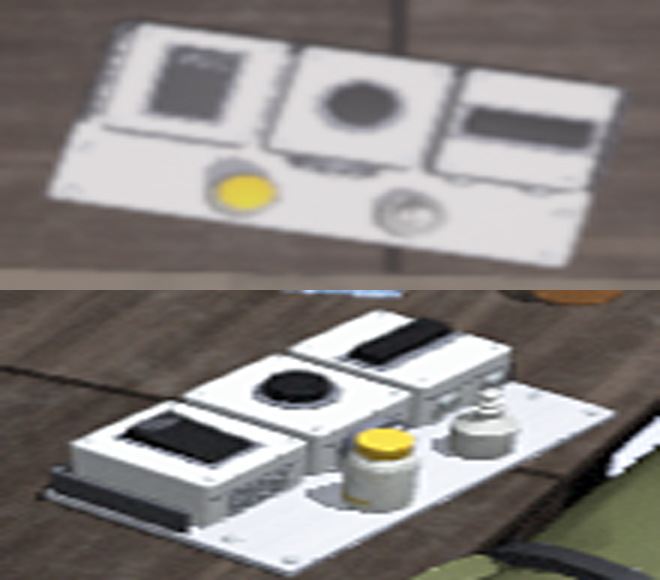

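The crops show the rocker, round button and bar key clearly. The yellow-capped bottle and the flask stand on the front ledge, in front of the button and of the rocker and bar. Next I'll segment the top view with a looser threshold.

Run:
```python
import pickle,cv2,numpy as np
from h import *
c=pickle.load(open('a.pkl','rb'))["top"];f=c["frame"]
x0,y0,x1,y1=306,226,396,264
for t in (115,130,150):
    m=np.zeros(f.shape[:2],np.uint8); m[y0:y1,x0:x1]=(f[y0:y1,x0:x1].max(2)<t)
    k,l,s,ce=cv2.connectedComponentsWithStats(m,connectivity=4)
    for i in range(1,k):
        if 60<s[i,4]<700: print(t,s[i].tolist(),ce[i].round(1),ray(c,[ce[i]],84)[0].round(1))
```

```text
115 [316, 235, 12, 18, 137] [321.3 244.7] [487.  -22.2  84. ]
115 [345, 244, 11, 11, 93] [349.9 249.1] [ 476.4 -105.9   84. ]
115 [368, 251, 21, 11, 140] [377.8 255.9] [ 458.7 -187.8   84. ]
130 [315, 233, 14, 21, 197] [321.7 243.5] [490.7 -23.3  84. ]
130 [344, 244, 12, 12, 103] [349.8 249.1] [ 476.3 -105.6   84. ]
130 [367, 250, 22, 12, 166] [377.7 255.8] [ 458.8 -187.6   84. ]
150 [315, 233, 15, 21, 235] [321.9 243.1] [492.  -23.9  84. ]
150 [344, 243, 13, 13, 121] [349.8 249.2] [ 476.1 -105.8   84. ]
```

Emit:
step_arm:
  increments:
    - [[0,0,-0.08,-0.75,-0.9,0,1],[0,0,0,-0.75,-0.9,0,1],[0,0,0,-0.75,-0.9,0,1],[0,0,0,-0.75,-0.9,0,1],[0,0,0,-0.75,-0.9,0,1]]
  newtons: 20

```text
clock: 0.6
eef_pos: [255.7, 318.8, 404.5]
eef_rot: [-3.141, -0.0, 2.93]
wrist_force: [1.0, 0.4, -0.2]
finger_gap: 57.3
finger_force: 0.0
```

Emit:
step_arm:
  increments:
    - [[0,0,0,-0.75,-0.9,0,1],[0,0,0,-0.75,-0.9,0,1],[0,0,0,-0.75,-0.9,0,1],[0,0,0,-0.75,-0.9,0,1],[0,0,0,-0.75,-0.9,0,1]]

```text
clock: 1.1
eef_pos: [364.4, 111.1, 404.7]
eef_rot: [3.141, 0.0, 2.93]
wrist_force: [-0.1, 0.6, -0.2]
finger_gap: 17.1
finger_force: 0.0
```

Emit:
step_arm:
  increments:
    - [[0,0,0,-0.7,-0.9,0,1],[0,0,0,-0.6,-0.9,0,1],[0,0,0,-0.5,-0.8,0,1],[0,0,0,0,0,0,1],[0,0,0,0,0,0,1]]

```text
clock: 1.6
eef_pos: [412.6, -4.2, 404.3]
eef_rot: [-3.142, -0.001, 2.928]
wrist_force: [0.3, 0.8, 0.3]
finger_gap: 0.6
finger_force: 0.0
```

Run:
```python
from cell import optics
import cv2,pickle
c=optics.camera("wrist");pickle.dump(c,open('w.pkl','wb'))
cv2.imwrite('pics/w1.png',c["frame"][:,:,::-1]);print(c["cam_to_world"].round(2).tolist())
```

```text
[[0.21, 0.94, 0.27, 332.19], [0.98, -0.2, -0.06, 12.67], [-0.0, 0.28, -0.96, 381.96], [0.0, 0.0, 0.0, 1.0]]
```

View pics/w1.png

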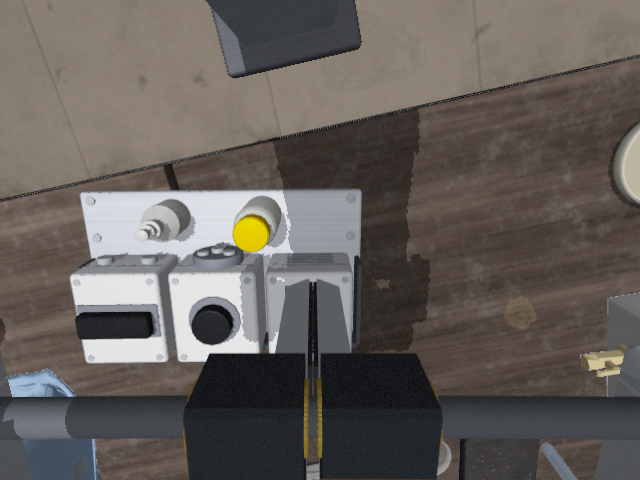

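The wrist view shows the console square to the tool: button at (212,324), bar at (118,325), and the closed fingertips at (313,285) over the rocker module.

Run:
```python
import pickle,cv2,numpy as np
from h import *
c=pickle.load(open('w.pkl','rb'));f=c["frame"]
for n,(x0,y0,x1,y1) in {"but":(185,295,240,350),"bar":(70,300,162,345)}.items():
    m=np.zeros(f.shape[:2],np.uint8); m[y0:y1,x0:x1]=f[y0:y1,x0:x1].max(2)<60
    k,l,s,ce=cv2.connectedComponentsWithStats(m); i=1+s[1:,4].argmax()
    v,u=np.where(l==i); z=c["range_z"][v,u]
    p=ray(c,np.c_[u,v],0); T=c["cam_to_world"]; o=T[:3,3]
    ax=T[:3,2]; r=p-o; P=o+r*(z/(r@ax))[:,None]
    ok=z>0; top=ok&(P[:,2]>np.percentile(P[ok,2],60)-3)
    q=cv2.minAreaRect(P[top,:2].astype(np.float32))
    print(n,s[i],ce[i],np.median(P[top],0),q,np.percentile(P[ok,2],[5,50,95]))
for uv in [(73,275),(164,273),(176,272),(261,269),(270,268),(350,266)]: print(uv,ray(c,[uv],70).round(1))
```

```text
but [ 192  305   41   40 1242] [211.97906602 324.18518519] [ 474.76397538 -106.366721     82.63369372] ((475.3041687011719, -106.62263488769531), (32.240936279296875, 31.34011459350586), 75.51239776611328) [73.74260004 82.46641666 83.71518173]
bar [  75  312   79   27 1972] [114.00811359 324.70131846] [ 457.7055032  -188.19065156   81.40322422] ((458.4114685058594, -188.6489715576172), (61.42787551879883, 21.18492317199707), 78.17875671386719) [73.49895528 81.19205176 82.50446412]
(73, 275) [[ 409.3 -211.1   70. ]]
(164, 273) [[ 423.9 -135.9   70. ]]
(176, 272) [[ 425.2 -125.7   70. ]]
(261, 269) [[437.8 -54.9  70. ]]
(270, 268) [[438.6 -47.2  70. ]]
(350, 266) [[451.1  19.1  70. ]]
```

Emit:
step_arm:
  increments:
    - [[0,0,0,-0.85,-0.05,0,1],[0,0,0,-0.85,0,0,1],[0,0,0,-0.85,0,0.6,1],[0,0,0,0,0,1,1],[0,0,0,0,0,1,1]]

```text
clock: 2.15
eef_pos: [512.1, -25.8, 299.3]
eef_rot: [3.141, 0.0, 2.931]
wrist_force: [0.6, 0.9, 0.2]
finger_gap: 0.2
finger_force: 0.0
```

Emit:
step_arm:
  increments:
    - [[0,0,0,0,0,0.2,1],[0,0,0,0,0,0,1],[0,0,0,0,0,0,1]]

```text
clock: 2.45
eef_pos: [512.3, -26.7, 294.7]
eef_rot: [3.141, 0.003, 2.93]
wrist_force: [0.2, -0.2, -0.2]
finger_gap: 0.1
finger_force: 0.0
```

Emit:
step_arm:
  increments:
    - [[0,0,0,0,0,0.2,1],[0,0,0,0,0,0.1,1],[0,0,0,0,0,0.05,1],[0,0,0,0,0,0.05,1],[0,0,0,0,0,0,1]]

```text
clock: 2.95
eef_pos: [512.4, -27.3, 277.4]
eef_rot: [3.141, 0.003, 2.93]
wrist_force: [3.8, -0.0, 4.4]
finger_gap: 0.9
finger_force: 2.3
```

Emit:
step_arm:
  increments:
    - [[0,0,0,0,0,0.05,1],[0,0,0,0,0,0,1]]

```text
clock: 3.15
eef_pos: [512.6, -27.4, 275.9]
eef_rot: [3.141, 0.004, 2.929]
wrist_force: [4.3, -0.5, 7.5]
finger_gap: 0.4
finger_force: 4.4
```

Emit:
step_arm:
  increments:
    - [[0,0,0,0,0,0.04,1],[0,0,0,0,0,0,1]]

```text
clock: 3.35
eef_pos: [512.7, -27.4, 275.4]
eef_rot: [3.141, 0.004, 2.93]
wrist_force: [-1.0, -0.1, 22.2]
finger_gap: 0.5
finger_force: 10.6
```

Emit:
step_arm:
  increments:
    - [[0,0,0,0,0,0.04,1],[0,0,0,0,0,0,1],[0,0,0,0,0,0,1]]

```text
clock: 3.65
eef_pos: [512.7, -27.4, 274.9]
eef_rot: [3.141, 0.005, 2.93]
wrist_force: [-7.6, -0.0, 36.6]
finger_gap: 0.7
finger_force: 17.2
```

The rocker is at its stop: force rose sharply at a tip height of about 76 mm. Next is the button.

Emit:
step_arm:
  increments:
    - [[0,0,0,0,0,-0.8,1],[0,0,0,0.25,-0.7,0,1],[0,0,0,0.25,-0.7,0,1],[0,0,0,0,-0.7,0,1],[0,0,0,0,0,0,1]]

```text
clock: 4.15
eef_pos: [474.0, -107.2, 303.5]
eef_rot: [-3.141, -0.0, 2.927]
wrist_force: [-0.2, 0.3, 0.2]
finger_gap: 0.2
finger_force: 0.0
```

Run:
```python
from cell import optics,manip
import cv2,numpy as np
c=optics.camera("wrist");s=optics.camera("scene")
a=c["frame"][150:480,160:560,::-1]; b=cv2.resize(s["frame"][190:282,282:392,::-1],(400,330),interpolation=cv2.INTER_CUBIC)
cv2.imwrite('pics/w2.png',np.hstack([a,b]));print(manip.read_state()["eef_pos"])
```

```text
[ 474.64158089 -105.29793166  303.39962086]
```

View pics/w2.png

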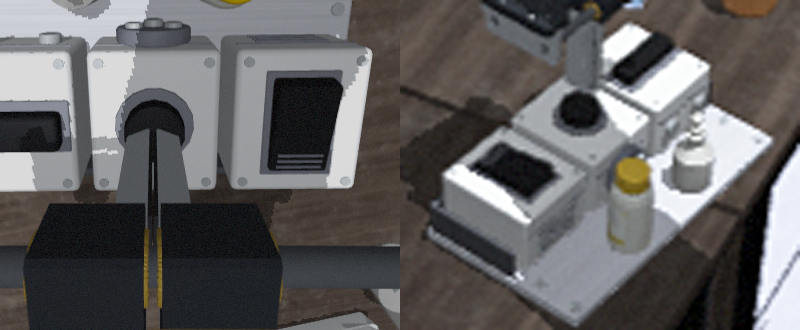

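In the wrist crop, the rocker at (305,125) now has its near end up, so it is on. The fingertips are centred over the button at (155,125). Pressing it.

Emit:
step_arm:
  increments:
    - [[0,0,0,0,0,0.35,1],[0,0,0,0,0,0.1,1],[0,0,0,0,0,0.1,1],[0,0,0,0,0,0.05,1],[0,0,0,0,0,0.05,1]]

```text
clock: 4.75
eef_pos: [474.9, -104.8, 277.6]
eef_rot: [3.141, 0.0, 2.93]
wrist_force: [-0.2, 2.5, 3.0]
finger_gap: 0.6
finger_force: 1.4
```

Emit:
step_arm:
  increments:
    - [[0,0,0,0,0,0.05,1],[0,0,0,0,0,0,1]]

```text
clock: 4.95
eef_pos: [474.9, -104.9, 277.2]
eef_rot: [3.141, 0.001, 2.93]
wrist_force: [-10.0, 5.5, 23.9]
finger_gap: 0.3
finger_force: 11.9
```

Emit:
step_arm:
  increments:
    - [[0,0,0,0,0,0.03,1],[0,0,0,0,0,0,1],[0,0,0,0,0,0,1],[0,0,0,0,0,0,1]]

```text
clock: 5.35
eef_pos: [474.9, -104.9, 277.0]
eef_rot: [3.141, 0.002, 2.93]
wrist_force: [-16.0, 7.7, 38.3]
finger_gap: 0.5
finger_force: 19.1
```

The button is at its stop: 38 N at a tip height of 78 mm. Next is the bar key.

Emit:
step_arm:
  increments:
    - [[0,0,0,0,0,-0.7,1],[0,0,0,-0.05,-0.7,0,1],[0,0,0,0,-0.7,0,1],[0,0,0,0,-0.7,0,1],[0,0,0,0,0,0,1]]

```text
clock: 5.85
eef_pos: [458.5, -189.9, 302.4]
eef_rot: [-3.141, 0.001, 2.927]
wrist_force: [0.2, -0.3, -0.8]
finger_gap: 0.7
finger_force: 0.0
```

Run:
```python
from cell import optics,manip
import cv2,numpy as np
c=optics.camera("wrist");s=optics.camera("scene")
a=c["frame"][150:480,160:560,::-1]; b=cv2.resize(s["frame"][190:282,282:392,::-1],(400,330),interpolation=cv2.INTER_CUBIC)
cv2.imwrite('pics/w3.png',np.hstack([a,b]));print(manip.read_state()["eef_pos"])
```

```text
[ 458.95770737 -187.81477018  302.21173596]
```

View pics/w3.png

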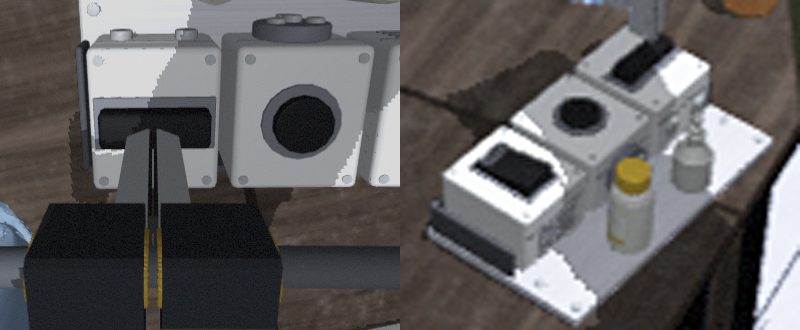

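The button at (304,123) now sits flush and the rocker is still on. The fingertips are centred over the bar at (155,128). Pressing the bar.

Emit:
step_arm:
  increments:
    - [[0,0,0,0,0,0.35,1],[0,0,0,0,0,0.1,1],[0,0,0,0,0,0.1,1],[0,0,0,0,0,0.05,1],[0,0,0,0,0,0.05,1]]

```text
clock: 6.45
eef_pos: [459.2, -187.4, 276.5]
eef_rot: [3.141, 0.0, 2.93]
wrist_force: [-1.2, 2.7, 5.0]
finger_gap: 0.4
finger_force: 2.1
```

Emit:
step_arm:
  increments:
    - [[0,0,0,0,0,0.03,1],[0,0,0,0,0,0,1],[0,0,0,0,0,0,1]]

```text
clock: 6.75
eef_pos: [459.2, -187.4, 276.2]
eef_rot: [3.141, 0.001, 2.93]
wrist_force: [-4.2, 6.0, 15.7]
finger_gap: 0.2
finger_force: 7.9
```

```bash
python3 -c "
from cell import workorder
print(workorder.sign_off())"
```

```text
the job is handed in; nothing more can be done
None
```

I switched the rocker on, pushed the round button in so it stayed, and handed the job in at about 7 s with the bar key held at its stop with about 16 N; no verdict came back.

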